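Seal the cracker tub on the wine-shop counter

ROBOT

A 6-joint arm with a two-finger parallel gripper is mounted at the origin on the work surface. World frame = base frame: x ahead of the robot, y to its left, z up, the work surface at z = 0. Lengths are in m, angles in degrees, forces in N, time in s.
With the tool pointing down it reaches from about 0.275 to 0.775 m from the base axis. Payload 14.6 kg.
Tool frame: the origin (TCP) lies between the finger pads; the fingertips stand 14 mm ahead of it and the grasp point (between the pads) lies 5 mm behind it; z points along the fingers, y is the direction in which the jaws open and shut (so a half turn about z gives the same grasp; the last joint's range is limited). The gripper opens to 85 mm and grips with 20 to 120 N. Pads are 22 mm wide; open, the fingers measure 114 mm over their backs; the gripper's body (76 mm by 85 mm) begins 54 mm behind the grasp point. The pads swing forward as they close: fully open they stand 13 mm farther back than shut.
Start: joints at [-84.07, 15.075, -2.767, 72.158, 0, 81.102], TCP at [0.134, -0.508, 0.219] pointing down, gripper open.
Joint ranges: [-151.79, 151.79], [-50.71, 97.33], [-67.44, 78.34], [-121.81, 120.89], [-77.56, 73.72], [-180, 180]. Speed limits (degrees/s): [108.29, 108.29, 147.25, 159.86, 180, 180].

INTERFACE

Orientations are given as [roll, pitch, yaw] about the fixed x, y, z axes, in that order (R = Rz(yaw) Ry(pitch) Rx(roll)).
In Python, from cell import bot gives the robot as it stands.
- The arm moves only by the tool step_arm, never from a script. Its argument "commands" is a list of rows, each a list of 5 numbers: the closure, from 0 (fully open) to 1 (shut), then the shift along the tool's x, y, z in cm, then the turn about the tool's z in degrees. A call has 1 to 12 rows; each row shifts and turns the commanded pose from where the row before left it, along the tool's axes as they then stand; what a row does not reach is not made up. A row lasts 1/10 s, in which the tool goes at most 50 mm and 8.59 degrees, less where a joint would pass 70% of its speed; a pose out of reach is approached as far as the arm can. A call with a gripper value outside its range is refused whole. The fingers move at their own pace and stop on an object; "newtons" is the grip in N (left out, the last holds). Time passes only in rows, so rows that do not move let the fingers close. It gives the time, the measured TCP pose, the force and the opening at its end, in the units of the state.
- bot.read_state(): the state, without advancing time (a new reading comes with each control period).
- bot.snapshot(name): name is "side" or "top" or "wrist"; returns the picture (480x640x3 uint8, red, green, blue); there is no depth.
- bot.camera_params(name): a dict with "fx", "fy", "cx", "cy" (pixels), "origin" and "orientation" of the camera in the world. Camera axes: x right, y down, z forward; pixel columns grow to the right and rows downward; lengths in m; the calibration is good to about 2 mm. A picture is of the moment at which its call begins: read the wrist's pose just before it. camera_params takes no time and is no camera call; for the wrist camera it gives the pose at the moment of the call.
- bot.hand_in(): hands the job in, once; it reports no verdict.
The state is a dict: "t": time; "joint_pos": joint angles; "joint_vel": joint speeds; "joint_torque": joint torques, N m; "tool_pos": TCP position; "orientation": TCP orientation; "ft_force": force on the tool from outside, world axes, zero at the start; "ft_torque": the same for the moment, N m; "gripper_width": opening from 0.0 (shut) to 1.0 (fully open).
Only numpy, scipy, OpenCV 4.12 (cv2) and the standard library are available. Lean on these libraries where they do the work, as an engineer would, in place of code of your own. Each camera call takes 0.05 s, during which the arm holds its last target.

TASK

On the wine-shop counter the lid of the cracker tub (burgundy-red lid) is only resting on its seal. Press it down around its edge, corner by corner, until the lid is flush on the tub all the way round; press firmly but do not force it, and do not touch the tub with the navy-blue lid, which is already sealed.

Things in the scene. Friction and masses are not known exactly. Their poses are not given: they have to be found in the camera images.
- tub_red: Clear tub with round crackers, fixed; 150 (x) by 200 mm (y) over the rim, rim 80 mm up. Origin: centre of its underside, on the counter, z up. A pale seal in four corner sections stands 8 mm above the rim; each yields to about 11 N on the lid above it, sinks 8 mm until the lid meets the rim, and stays down; meanwhile the lid rocks, the opposite corner rising up to 10 mm.
- lid_red: Burgundy rigid lid, 154 (x) by 204 mm (y), 6 mm thick, loose on the seal, kept centred by a plug beneath (3 mm play). Origin: centre of its flat top, z up, x and y as the tub's. Top 94 mm above the counter at first, 86 mm when seated. Lighter round thumb marks, 24 mm wide, at x = +-60, y = +-85 mm show where to press; press there, not in the middle. Over 70 N cracks it.
- tub_blue: The other tub, same size, with corks in it and a navy-blue lid that is already sealed (top face 86 mm above the counter), fixed to the counter. Origin at the centre of its underside. Not to be touched.
Not all that is in view belongs to the job. Leave any green or orange look-alike of the tub_red alone.

How it is judged (in metres and radians):
On the way:
1. one corner or edge of the burgundy lid is pressed down ahead of the rest (lid tilted by more than 0.02 rad on its tub) (angle between the z axis of lid_red and the z axis of tub_red, either way round above 0.02 rad and horizontal distance between lid_red and tub_red below 0.012 m), for 0.1 s.
At the end, for the whole second after the job is handed in: The burgundy lid lies on the rim of its tub at rest, its middle no more than 2.2 mm above the fully seated height (top face at 86 mm), tilted less than 0.02 rad and centred within 12 mm (z of lid_red in the frame of tub_red below 0.0882 m and angle between the z axis of lid_red and the z axis of tub_red, either way round below 0.02 rad and horizontal distance between lid_red and tub_red below 0.012 m and linear speed of lid_red below 0.02 m/s); the robot touches nothing.
It fails at once if the burgundy lid is pressed with more than 70 N (contact force between any of the fingers, the arm and lid_red above 70 N).
It fails at once if the robot touches the tub with the navy-blue lid (more than 1 N) (contact force between any of the fingers, the arm and tub_blue above 1 N).
It also fails if it takes over 59 s, if anything falls off the work surface, if the arm or the gripper's body presses on something with over 40 N, if the wrist force passes 120 N, or if a joint passes its speed limit or range.

## Working session

There is one attempt and no reset: what is moved stays moved. The work goes in short steps, Python scripts to look and compute and a tool call to move; the robot and the scene stay as the last step left them, time stands still between calls to the robot, and variables do not carry over. Pictures are saved under pics/ and viewed, and the job is handed in when it is done.

Besides the shell and the picture viewer there is one more tool, called after ">>>" by a JSON object that holds its "method" and its "body", one argument or row to a line. step_arm: Moves the arm, as the interface text tells. Its arguments: {"type":"object","properties":{"commands":{"type":"array"},"newtons":{"type":"number"}},"required":["commands"]}

```bash
ls; mkdir -p pics
python3 - <<'E'
from cell import bot
import cv2
for n in("top","side","wrist"):
    cv2.imwrite(f"pics/{n}0.png",bot.snapshot(n)[:,:,::-1]); print(n,bot.camera_params(n))
print(bot.read_state())
E
```

```text
pics
top {'fx': 461.734217453948, 'fy': 461.734217453948, 'cx': 321.0291708703372, 'cy': 239.22285688724423, 'origin': array([ 0.35594382, -0.10572466,  1.2409161 ]), 'orientation': array([-175.62270032,   -0.59564837,  -88.28440014])}
side {'fx': 433.3261850887538, 'fy': 433.3261850887538, 'cx': 318.56992620280073, 'cy': 238.92265358675425, 'origin': array([0.34242335, 0.66937872, 0.55500435]), 'orientation': array([-120.63701176,   -0.32061495, -171.60932051])}
wrist {'fx': 407.1402010727854, 'fy': 407.1402010727854, 'cx': 321.5601859356064, 'cy': 246.05414353774114, 'origin': array([ 0.21019701, -0.48790315,  0.37315173]), 'orientation': array([ 1.62070640e+02,  7.89403148e-02, -7.52175079e+01])}
{'t': 0.15, 'joint_pos': array([-8.40714428e+01,  1.50939760e+01, -2.79218803e+00,  7.21577838e+01,
       -1.25589263e-03,  8.11021524e+01]), 'joint_vel': array([-0.02394591, -0.07622796,  0.07584963,  0.00911889,  0.09488491,
       -0.03313474]), 'joint_torque': array([ 3.08960727e-03, -6.37827301e+01,  3.84647298e+01,  1.06573576e-02,
        2.75053844e-05, -3.22197330e-06]), 'tool_pos': array([ 0.13431346, -0.5073333 ,  0.2190432 ]), 'orientation': array([-1.79956387e+02, -5.55678660e-03,  1.48264033e+01]), 'ft_force': array([ 1.10311947,  0.62644334, -0.2419182 ]), 'ft_torque': array([ 0.01085213, -0.03304097, -0.02111731]), 'gripper_width': 0.9997159163664858}
```

View pics/top0.png

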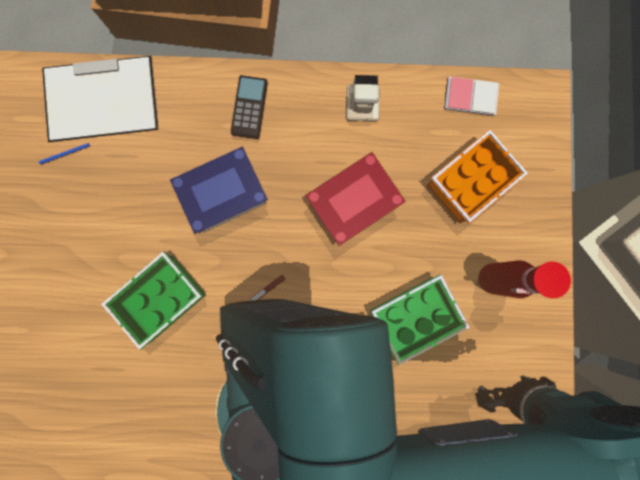

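View pics/side0.png

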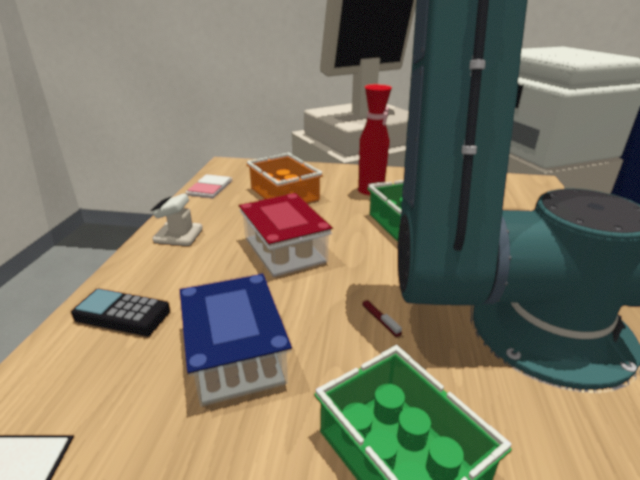

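View pics/wrist0.png

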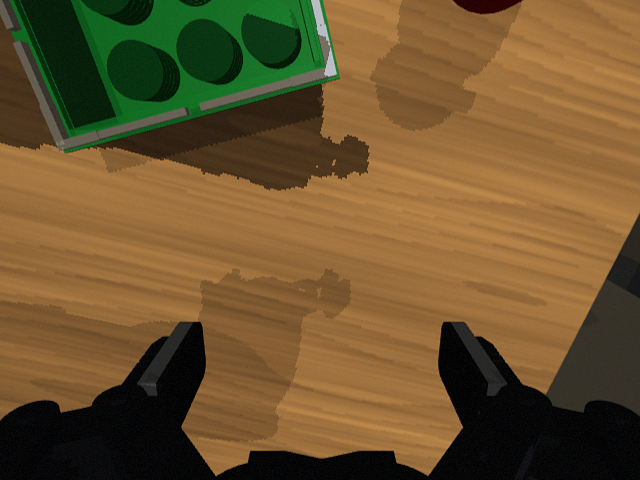

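The top view shows the burgundy lid at about (355,198), with thumb marks near (371,160), (398,200), (340,237) and (312,198). In the side view it is at about (287,217). Navy lid: top (219,190), side (235,318). The wrist view shows only a green look-alike. Next I triangulate the lid.

```bash
cat > h.py <<'E'
import numpy as np,cv2
from scipy.spatial.transform import Rotation as R
def ray(c,uv):
    d=np.array([(uv[0]-c['cx'])/c['fx'],(uv[1]-c['cy'])/c['fy'],1]); d=R.from_euler('xyz',c['orientation'],degrees=True).apply(d); return np.array(c['origin']),d/np.linalg.norm(d)
def tri(obs):
    A=np.zeros((3,3));b=np.zeros(3);rs=[ray(c,uv) for c,uv in obs]
    for o,d in rs: P=np.eye(3)-np.outer(d,d);A+=P;b+=P@o
    x=np.linalg.solve(A,b); return x,[np.linalg.norm(np.cross(x-o,d)) for o,d in rs]
def plane(c,uv,z):
    o,d=ray(c,uv);return o+d*(z-o[2])/d[2]
def proj(c,p):
    q=R.from_euler('xyz',c['orientation'],degrees=True).inv().apply(np.array(p)-c['origin']);return np.array([c['fx']*q[0]/q[2]+c['cx'],c['fy']*q[1]/q[2]+c['cy']])
def quad(im,lo,hi,roi):
    hsv=cv2.cvtColor(im,cv2.COLOR_RGB2HSV);x0,y0,x1,y1=roi
    h=hsv[...,0].astype(int)
    m=((h>=lo)&(h<=hi) if lo<hi else (h>=lo)|(h<=hi))&(hsv[...,1]>110)&(hsv[...,2]>60)
    mm=np.zeros(m.shape,np.uint8);mm[y0:y1,x0:x1]=m[y0:y1,x0:x1]*255
    cs,_=cv2.findContours(mm,cv2.RETR_EXTERNAL,cv2.CHAIN_APPROX_NONE);c=max(cs,key=cv2.contourArea)
    return mm,c
E
python3 - <<'E'
from cell import bot
from h import *
for n,roi in(("top",(290,140,415,255)),("side",(225,180,345,260))):
    im=cv2.imread(f"pics/{n}0.png")
    x0,y0,x1,y1=roi
    cv2.imwrite(f"pics/{n}0c.png",cv2.resize(im[y0:y1,x0:x1],None,fx=5,fy=5,interpolation=cv2.INTER_CUBIC))
    mm,c=quad(im[:,:,::-1].copy(),168,4,roi)
    h=cv2.convexHull(c);print(n,cv2.contourArea(c),cv2.approxPolyDP(h,4,True)[:,0].tolist(),cv2.minAreaRect(c))
E
```

```text
top 4636.0 [[372, 153], [404, 201], [339, 244], [306, 195]] ((354.7691955566406, 198.15382385253906), (59.90761947631836, 79.87682342529297), 56.30992889404297)
side 2643.5 [[331, 227], [268, 243], [240, 205], [295, 193]] ((285.5933532714844, 216.9105987548828), (44.50151062011719, 84.08303833007812), 77.19573211669922)
```

View pics/top0c.png

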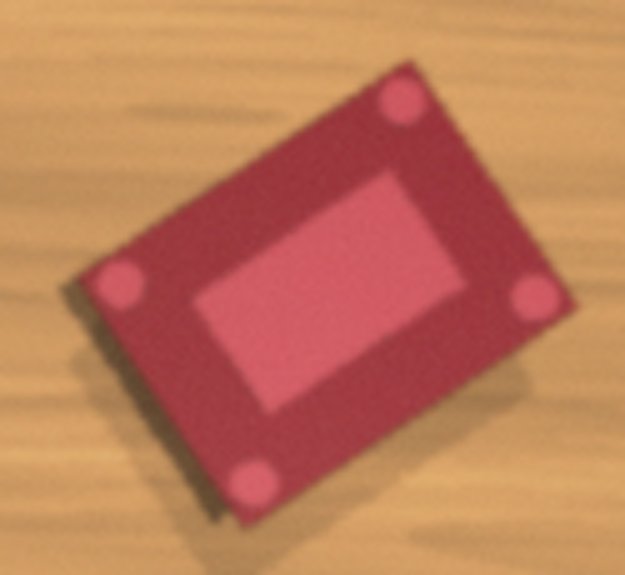

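View pics/side0c.png

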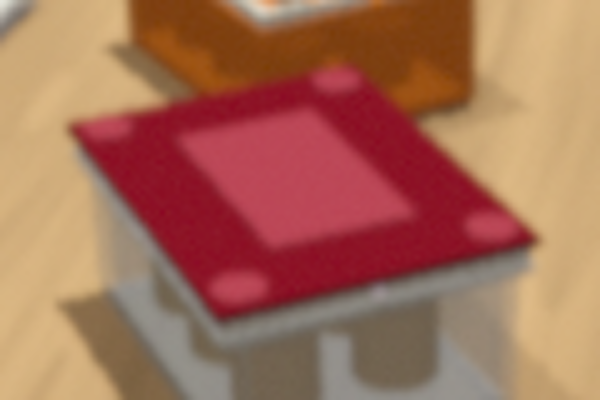

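Both crops show all four marks clearly. I triangulate them.

Run:
```python
from cell import bot
from h import *
from scipy.optimize import least_squares
T=bot.camera_params("top");S=bot.camera_params("side")
t=np.array([[403,101],[535,297],[254,483],[120,285]])/5-.4+[290,140]
s=np.array([[108,129],[336,80],[491,226],[240,287]])/5-.4+[225,180]
P=[]
for a,b in zip(t,s):
    x,e=tri([(T,a),(S,b)]);P.append(x);print(x.round(4),np.round(e,4))
    print("  top@.094",plane(T,a,.094).round(4),"side@.094",plane(S,b,.094).round(4))
P=np.array(P);print(np.linalg.norm(P-np.roll(P,-1,0),axis=1), P.mean(0))
# rigid fit
L=np.array([[60,85],[60,-85],[-60,-85],[-60,85]])/1000
def f(v,full=False):
    c,s_=np.cos(v[3]),np.sin(v[3]);Q=np.c_[v[0]+c*L[:,0]-s_*L[:,1],v[1]+s_*L[:,0]+c*L[:,1],np.full(4,v[2])]
    if full:return Q
    return np.concatenate([(np.array([proj(T,q) for q in Q])-t).ravel(),(np.array([proj(S,q) for q in Q])-s).ravel()])
best=min((least_squares(f,[*P.mean(0),a]) for a in np.linspace(-3,3,9)),key=lambda r:r.cost)
print(best.x,np.degrees(best.x[3]),best.cost);print(f(best.x,True));print(best.fun.round(2))
# navy centre corners
for uv in [(243,148),(268,199),(196,233),(171,181)]: print(plane(T,uv,.086).round(3))
```

```text
[ 0.6492 -0.2335  0.0923] [0.0003 0.0003]
  top@.094 [ 0.6491 -0.2332  0.094 ] side@.094 [ 0.6478 -0.2301  0.094 ]
[ 0.5511 -0.3018  0.094 ] [0.0001 0.0001]
  top@.094 [ 0.5512 -0.3018  0.094 ] side@.094 [ 0.551  -0.3017  0.094 ]
[ 0.4531 -0.1631  0.094 ] [0. 0.]
  top@.094 [ 0.4531 -0.1631  0.094 ] side@.094 [ 0.4532 -0.1631  0.094 ]
[ 0.5502 -0.0932  0.0944] [0.0004 0.0004]
  top@.094 [ 0.5507 -0.0932  0.094 ] side@.094 [ 0.55   -0.0939  0.094 ]
[0.11960204 0.16981929 0.11960517 0.17166226] [ 0.55092409 -0.19788754  0.09366961]
[ 0.54973271 -0.20019446  0.09009008  5.40506454] 309.68738604398504 658.2866592629712
[[ 0.65345953 -0.192086    0.09009008]
 [ 0.5226377  -0.30064773  0.09009008]
 [ 0.44600589 -0.20830291  0.09009008]
 [ 0.57682772 -0.09974118  0.09009008]]
[-16.34  -1.82  -0.91  11.48  17.91   3.51   2.94  -9.92  -6.93   8.48
  11.06   2.35   5.76  -7.63 -11.57  -0.78]
[0.671 0.09  0.086]
[0.542 0.022 0.086]
[0.451 0.198 0.086]
[0.58  0.268 0.086]
```

Triangulated marks: A(0.649,-0.233), B(0.551,-0.302), C(0.453,-0.163) and D(0.550,-0.093), all at z≈0.094. Their spacings of 120 and 170 mm match the text. My rigid fit had the correspondences in the wrong order, so I'm ignoring it. The navy tub is more than 0.1 m from D. I'll close the gripper and move over C first.

>>> {"method": "step_arm", "body": {
  "commands": [
    [1,3.3,-2.09,0,0],
    [1,3.3,-2.09,0,0],
    [1,3.3,-2.09,0,0],
    [1,3.3,-2.09,0,0],
    [1,3.3,-2.09,0,0],
    [1,3.3,-2.09,0,0],
    [1,3.3,-2.09,0,0],
    [1,3.3,-2.09,0,0],
    [1,3.3,-2.09,0,0],
    [1,3.3,-2.09,0,0],
    [1,3.3,-2.09,0,0],
    [1,3.3,-2.09,0,0]
  ]
}}

```text
t: 1.35
tool_pos: [0.4538, -0.1622, 0.2193]
orientation: [-180.0, 0.0, 14.8]
ft_force: [0.4, -0.6, -0.1]
gripper_width: 0.005
```

>>> {"method": "step_arm", "body": {
  "commands": [
    [1,0,0,0,0],
    [1,0,0,0,0],
    [1,0,0,0,0]
  ]
}}

```text
t: 1.65
tool_pos: [0.4525, -0.1642, 0.2193]
orientation: [-180.0, 0.0, 14.8]
ft_force: [-0.7, 0.2, 0.1]
gripper_width: -0.001
```

```bash
cat >> h.py <<'E'
M=dict(A=(.6492,-.2333),B=(.5511,-.3018),C=(.4531,-.1631),D=(.5504,-.0933))
def togo(st,k):
    Rm=R.from_euler('xyz',st['orientation'],degrees=True);d=np.array([*M[k],st['tool_pos'][2]])-st['tool_pos'];return (Rm.inv().apply(d)*100).round(2)
E
python3 - <<'E'
from cell import bot
from h import *
st=bot.read_state();print({k:st[k] for k in('t','tool_pos','orientation','ft_force','gripper_width')},[(k,togo(st,k)) for k in M])
cv2.imwrite("pics/wrist1.png",bot.snapshot("wrist")[:,:,::-1])
E
```

```text
{'t': 1.65, 'tool_pos': array([ 0.45251511, -0.16416731,  0.21929434]), 'orientation': array([-1.79994680e+02,  1.98710724e-02,  1.47990990e+01]), 'ft_force': array([-0.68029636,  0.24081343,  0.08291202]), 'gripper_width': -0.0013234095344851207} [('A', array([ 1.725e+01,  1.171e+01, -1.000e-02])), ('B', array([ 6.02, 15.82, -0.  ])), ('C', array([ 0.08, -0.09, -0.  ])), ('D', array([11.27, -4.35, -0.  ]))]
```

View pics/wrist1.png

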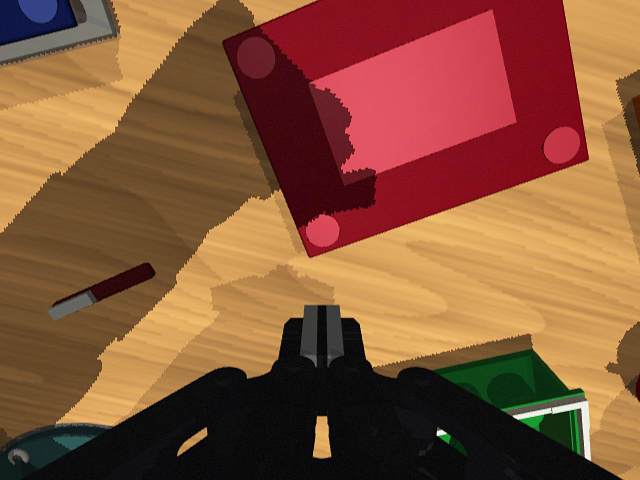

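The wrist view shows mark C at (322,231), B at (561,145) and D at (256,58). I check those against the triangulated positions.

Run:
```python
from cell import bot
from h import *
W=bot.camera_params("wrist")
for k,uv in(("C",(322,231)),("B",(561,145)),("D",(256,58))): print(k,plane(W,uv,.094).round(4),M[k])
```

```text
C [ 0.4517 -0.1652  0.094 ] (0.4531, -0.1631)
B [ 0.55   -0.3043  0.094 ] (0.5511, -0.3018)
D [ 0.5503 -0.0964  0.094 ] (0.5504, -0.0933)
```

>>> {"method": "step_arm", "body": {
  "commands": [
    [1,0.1,-0.1,4,0],
    [1,0,0,4,0],
    [1,0,0,1.5,0],
    [1,0,0,0,0],
    [1,0,0,0,0]
  ]
}}

```text
t: 2.2
tool_pos: [0.4536, -0.1632, 0.1251]
orientation: [180.0, -0.0, 14.8]
ft_force: [0.5, -0.2, 0.0]
gripper_width: -0.0
```

The wrist view agrees within about 3 mm, which is well inside a 24 mm mark. I descend slowly onto C.

>>> {"method": "step_arm", "body": {
  "commands": [
    [1,0,-0.05,1.2,0],
    [1,0,0,0.2,0],
    [1,0,0,0.2,0],
    [1,0,0,0.2,0]
  ]
}}

```text
t: 2.6
tool_pos: [0.4539, -0.1624, 0.1071]
orientation: [180.0, -0.1, 14.8]
ft_force: [-1.0, 0.7, -0.4]
gripper_width: 0.001
```

>>> {"method": "step_arm", "body": {
  "commands": [
    [1,0,0,0.2,0],
    [1,0,0,0.1,0]
  ]
}}

```text
t: 2.8
tool_pos: [0.4536, -0.1621, 0.1035]
orientation: [180.0, -0.0, 14.8]
ft_force: [0.2, -0.1, -0.3]
gripper_width: -0.0
```

>>> {"method": "step_arm", "body": {
  "commands": [
    [1,0,0,0.15,0]
  ]
}}

```text
t: 2.9
tool_pos: [0.4536, -0.1621, 0.1019]
orientation: [180.0, -0.0, 14.8]
ft_force: [0.1, -0.5, 0.7]
gripper_width: -0.002
```

>>> {"method": "step_arm", "body": {
  "commands": [
    [1,0,0,0.15,0]
  ]
}}

```text
t: 3.0
tool_pos: [0.4536, -0.162, 0.1003]
orientation: [180.0, -0.0, 14.8]
ft_force: [0.4, -0.1, 0.7]
gripper_width: -0.002
```

>>> {"method": "step_arm", "body": {
  "commands": [
    [1,0,0,0.15,0]
  ]
}}

```text
t: 3.1
tool_pos: [0.4536, -0.162, 0.0988]
orientation: [180.0, 0.0, 14.8]
ft_force: [0.7, -0.5, -0.3]
gripper_width: -0.0
```

The force is still zero below the expected contact height, so I look.

Run:
```python
from cell import bot
from h import *
a=bot.snapshot("wrist");cv2.imwrite("pics/wrist2.png",a[:,:,::-1])
b=bot.snapshot("side")[150:290,200:380];cv2.imwrite("pics/side2.png",cv2.resize(b,None,fx=4,fy=4,interpolation=cv2.INTER_CUBIC)[:,:,::-1])
print(bot.read_state()['ft_force'])
```

```text
[0.71017893 0.12643184 0.90513789]
```

View pics/wrist2.png

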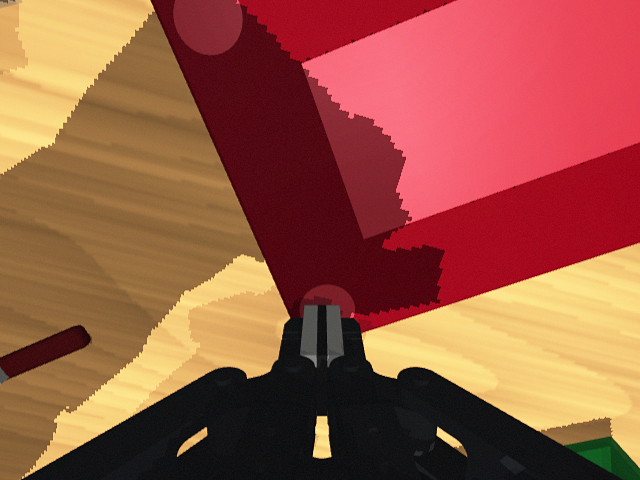

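View pics/side2.png

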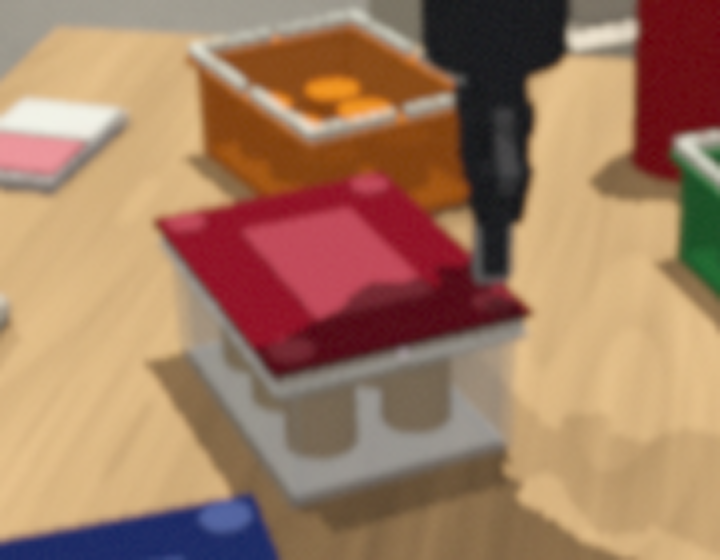

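The fingertips still hang slightly above the mark. I keep descending in small steps.

>>> {"method": "step_arm", "body": {
  "commands": [
    [1,0,0,0.15,0],
    [1,0,0,0.15,0]
  ]
}}

```text
t: 3.4
tool_pos: [0.4536, -0.162, 0.0958]
orientation: [180.0, -0.0, 14.8]
ft_force: [0.2, -0.6, 0.5]
gripper_width: 0.002
```

>>> {"method": "step_arm", "body": {
  "commands": [
    [1,0,0,0.1,0]
  ]
}}

```text
t: 3.5
tool_pos: [0.4535, -0.162, 0.0947]
orientation: [-180.0, 0.0, 14.8]
ft_force: [0.9, -0.3, 0.8]
gripper_width: -0.0
```

>>> {"method": "step_arm", "body": {
  "commands": [
    [1,0,0,0.1,0]
  ]
}}

```text
t: 3.6
tool_pos: [0.4535, -0.162, 0.0938]
orientation: [-180.0, 0.0, 14.8]
ft_force: [-0.4, 0.2, -0.6]
gripper_width: 0.001
```

>>> {"method": "step_arm", "body": {
  "commands": [
    [1,0,0,0.1,0]
  ]
}}

```text
t: 3.7
tool_pos: [0.4536, -0.162, 0.0928]
orientation: [180.0, 0.0, 14.8]
ft_force: [-0.0, -0.5, -0.1]
gripper_width: 0.001
```

>>> {"method": "step_arm", "body": {
  "commands": [
    [1,0,0,0.1,0]
  ]
}}

```text
t: 3.8
tool_pos: [0.4536, -0.162, 0.0918]
orientation: [-180.0, -0.0, 14.8]
ft_force: [-0.4, -0.1, -0.1]
gripper_width: -0.001
```

>>> {"method": "step_arm", "body": {
  "commands": [
    [1,0,0,0.1,0]
  ]
}}

```text
t: 3.9
tool_pos: [0.4536, -0.162, 0.0908]
orientation: [-180.0, 0.0, 14.8]
ft_force: [-0.9, -0.3, 0.3]
gripper_width: -0.003
```

>>> {"method": "step_arm", "body": {
  "commands": [
    [1,0,0,0.1,0]
  ]
}}

```text
t: 4.0
tool_pos: [0.4536, -0.162, 0.0898]
orientation: [-180.0, -0.0, 14.8]
ft_force: [0.6, -0.3, 0.0]
gripper_width: -0.001
```

Run:
```python
from cell import bot
from h import *
a=bot.snapshot("wrist");cv2.imwrite("pics/wrist3.png",a[200:400,180:460,::-1])
b=bot.snapshot("side")[150:290,200:380];cv2.imwrite("pics/side3.png",cv2.resize(b,None,fx=4,fy=4,interpolation=cv2.INTER_CUBIC)[:,:,::-1])
print(bot.read_state()['ft_force'])
```

```text
[-0.88186271 -0.76830897 -0.13196966]
```

View pics/wrist3.png

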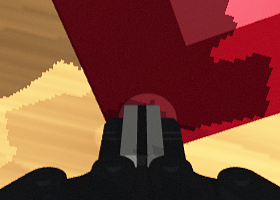

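View pics/side3.png

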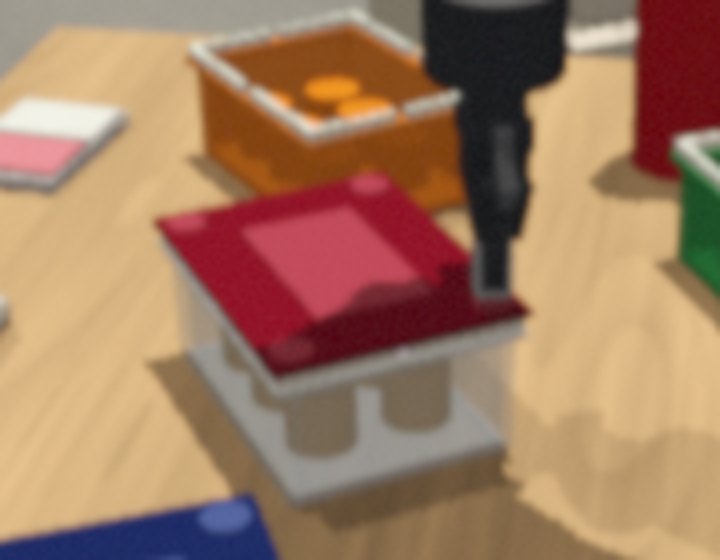

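Tip at crop (492,298), almost on the mark at (492,300). I continue.

>>> {"method": "step_arm", "body": {
  "commands": [
    [1,0,0,0.1,0]
  ]
}}

```text
t: 4.2
tool_pos: [0.4536, -0.1621, 0.0889]
orientation: [180.0, -0.0, 14.8]
ft_force: [-0.2, -0.4, -0.5]
gripper_width: -0.001
```

>>> {"method": "step_arm", "body": {
  "commands": [
    [1,0,0,0.1,0]
  ]
}}

```text
t: 4.3
tool_pos: [0.4536, -0.162, 0.0878]
orientation: [180.0, -0.0, 14.8]
ft_force: [0.4, 0.0, 0.8]
gripper_width: -0.001
```

>>> {"method": "step_arm", "body": {
  "commands": [
    [1,0,0,0.1,0]
  ]
}}

```text
t: 4.4
tool_pos: [0.4536, -0.162, 0.0868]
orientation: [-180.0, -0.0, 14.8]
ft_force: [-1.1, -0.6, -1.1]
gripper_width: 0.003
```

>>> {"method": "step_arm", "body": {
  "commands": [
    [1,0,0,0.1,0]
  ]
}}

```text
t: 4.5
tool_pos: [0.4536, -0.162, 0.0858]
orientation: [-180.0, -0.0, 14.8]
ft_force: [0.8, 0.3, -0.1]
gripper_width: 0.001
```

>>> {"method": "step_arm", "body": {
  "commands": [
    [1,0,0,0.1,0]
  ]
}}

```text
t: 4.6
tool_pos: [0.4536, -0.162, 0.0848]
orientation: [-180.0, 0.0, 14.8]
ft_force: [0.0, -0.0, -0.1]
gripper_width: 0.001
```

Run:
```python
from cell import bot
from h import *
a=bot.snapshot("wrist");cv2.imwrite("pics/wrist4.png",cv2.resize(a[200:400,180:460,::-1],None,fx=2.5,fy=2.5))
b=bot.snapshot("side")[150:290,200:380];cv2.imwrite("pics/side4.png",cv2.resize(b,None,fx=4,fy=4,interpolation=cv2.INTER_CUBIC)[:,:,::-1])
b=bot.snapshot("top");cv2.imwrite("pics/top4.png",b[:,:,::-1])
st=bot.read_state();print(st)
for n in ("top","side","wrist"):
  c=bot.camera_params(n);print(n,c['origin'],c['orientation'],"TCP px",proj(c,st['tool_pos']), "tip14", proj(c,st['tool_pos']-[0,0,.014]))
```

```text
{'t': 4.75, 'joint_pos': array([-2.93645361e+01,  1.57887565e+01, -2.39986582e+01,  5.02183650e+01,
       -3.35657695e-04,  1.35807494e+02]), 'joint_vel': array([ 0.14092225, -0.00210165,  0.07788206,  0.08127453,  0.10598229,
       -0.02653075]), 'joint_torque': array([-1.58864525e-03, -5.94453263e+01,  3.30522323e+01, -5.07153582e-02,
        2.10519329e-04,  1.13257350e-06]), 'tool_pos': array([ 0.45353353, -0.16201447,  0.08483377]), 'orientation': array([-1.79996212e+02,  4.37798485e-03,  1.48279696e+01]), 'ft_force': array([ 0.97160897,  0.00826313, -0.31330835]), 'ft_torque': array([ 0.01970854,  0.04121904, -0.0159392 ]), 'gripper_width': 0.005827509017021181}
top [ 0.35594382 -0.10572466  1.2409161 ] [-175.62270032   -0.59564837  -88.28440014] TCP px [339.79354427 236.31772546] tip14 [339.5133295  236.77229123]
side [0.34242335 0.66937872 0.55500435] [-120.63701176   -0.32061495 -171.60932051] TCP px [322.52182874 228.63850803] tip14 [322.45765982 234.10429227]
wrist [ 0.52939908 -0.14248563  0.23891403] [ 1.62058625e+02  3.92456694e-02 -7.52175413e+01] TCP px [320.68000516 310.59868124] tip14 [320.76491997 296.38687377]
```

View pics/wrist4.png

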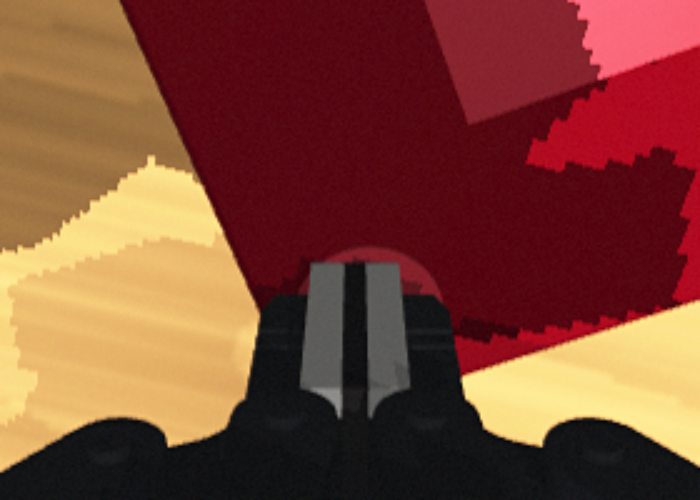

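View pics/side4.png

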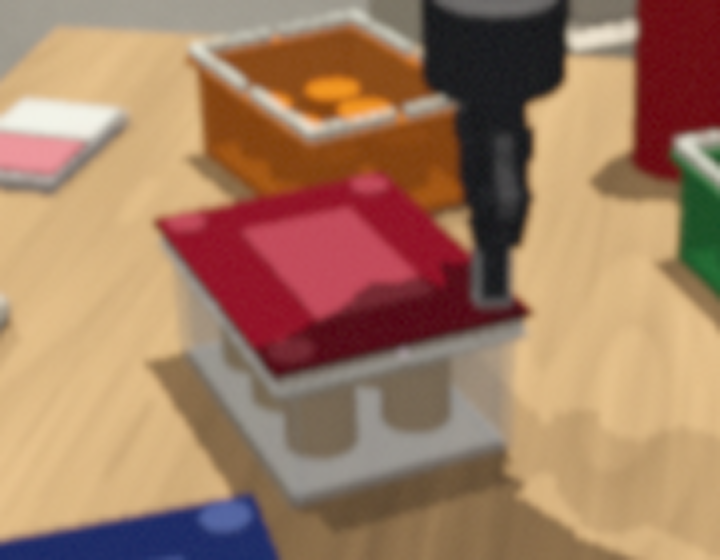

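View pics/top4.png

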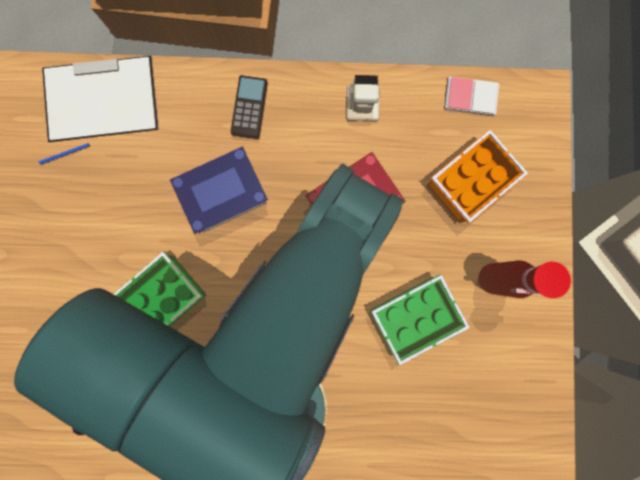

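By the side view the real tip is only a couple of mm above the lid. The shut fingertips sit farther back than the text says. I go on in 1 mm steps and watch the force.

>>> {"method": "step_arm", "body": {
  "commands": [
    [1,0,0,0.1,0]
  ]
}}

```text
t: 4.85
tool_pos: [0.4536, -0.1621, 0.0839]
orientation: [180.0, -0.0, 14.8]
ft_force: [0.0, 0.6, -0.0]
gripper_width: 0.005
```

>>> {"method": "step_arm", "body": {
  "commands": [
    [1,0,0,0.1,0]
  ]
}}

```text
t: 4.95
tool_pos: [0.4536, -0.1621, 0.0828]
orientation: [180.0, -0.0, 14.8]
ft_force: [0.5, -0.4, 0.8]
gripper_width: 0.001
```

>>> {"method": "step_arm", "body": {
  "commands": [
    [1,0,0,0.1,0]
  ]
}}

```text
t: 5.05
tool_pos: [0.4536, -0.162, 0.0819]
orientation: [180.0, -0.0, 14.8]
ft_force: [-3.2, 1.5, 12.9]
gripper_width: 0.004
```

>>> {"method": "step_arm", "body": {
  "commands": [
    [1,0,0,0.1,0]
  ]
}}

```text
t: 5.15
tool_pos: [0.4536, -0.1621, 0.0813]
orientation: [180.0, -0.0, 14.8]
ft_force: [-3.8, 1.2, 13.4]
gripper_width: 0.003
```

Run:
```python
from cell import bot
from h import *
b=bot.snapshot("side")[150:290,200:380];cv2.imwrite("pics/side5.png",cv2.resize(b,None,fx=4,fy=4,interpolation=cv2.INTER_CUBIC)[:,:,::-1])
st=bot.read_state();print(st['ft_force'],st['tool_pos'])
Rm=R.from_euler('xyz',st['orientation'],degrees=True)
for n in("side","wrist"):
  for z in(-.01,-.005,0,.005,.014):
    print(n,z,[proj(bot.camera_params(n),st['tool_pos']+Rm.apply([x,0,z])).round(1) for x in(0,.011)])
```

```text
[-2.76401904  1.18382513  9.90944967] [ 0.45355388 -0.16205426  0.08122342]
side -0.01 [array([322.5, 226.1]), array([317.6, 226.4])]
side -0.005 [array([322.5, 228.1]), array([317.6, 228.3])]
side 0 [array([322.5, 230. ]), array([317.6, 230.3])]
side 0.005 [array([322.5, 232. ]), array([317.6, 232.3])]
side 0.014 [array([322.4, 235.5]), array([317.6, 235.7])]
wrist -0.01 [array([320.5, 322.2]), array([320.5, 296.8])]
wrist -0.005 [array([320.6, 316.2]), array([320.5, 291.5])]
wrist 0 [array([320.6, 310.6]), array([320.6, 286.5])]
wrist 0.005 [array([320.7, 305.3]), array([320.6, 281.7])]
wrist 0.014 [array([320.7, 296.4]), array([320.7, 273.8])]
```

View pics/side5.png

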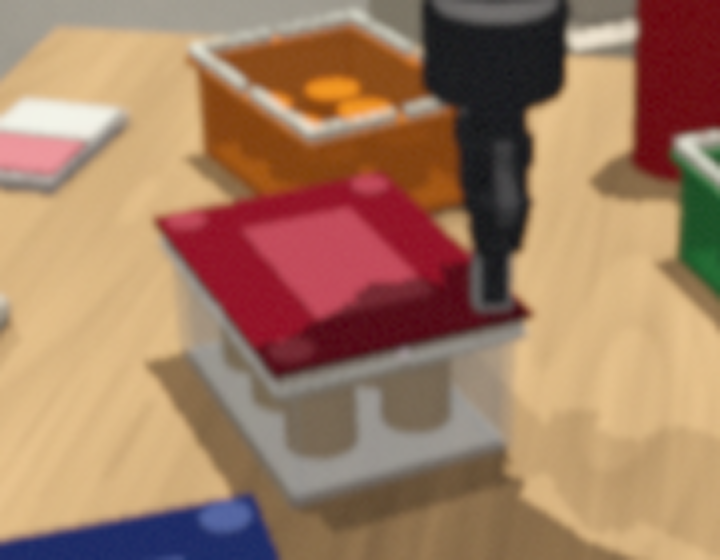

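Contact came at TCP z≈0.0825 with 13 N. The seal is yielding, so it should seat around z≈0.0745.

>>> {"method": "step_arm", "body": {
  "commands": [
    [1,0,0,0.1,0],
    [1,0,0,0.1,0]
  ]
}}

```text
t: 5.4
tool_pos: [0.4535, -0.1621, 0.0795]
orientation: [180.0, -0.0, 14.8]
ft_force: [-5.0, 1.4, 13.9]
gripper_width: -0.0
```

>>> {"method": "step_arm", "body": {
  "commands": [
    [1,0,0,0.1,0],
    [1,0,0,0.1,0]
  ]
}}

```text
t: 5.6
tool_pos: [0.4534, -0.1621, 0.0775]
orientation: [180.0, -0.0, 14.8]
ft_force: [-6.2, 0.6, 16.0]
gripper_width: -0.001
```

>>> {"method": "step_arm", "body": {
  "commands": [
    [1,0,0,0.1,0]
  ]
}}

```text
t: 5.7
tool_pos: [0.4534, -0.1621, 0.0765]
orientation: [180.0, 0.0, 14.8]
ft_force: [-4.7, 1.2, 16.1]
gripper_width: 0.001
```

>>> {"method": "step_arm", "body": {
  "commands": [
    [1,0,0,0.1,0]
  ]
}}

```text
t: 5.8
tool_pos: [0.4534, -0.1621, 0.0756]
orientation: [180.0, -0.0, 14.8]
ft_force: [-8.9, 1.7, 28.0]
gripper_width: -0.0
```

>>> {"method": "step_arm", "body": {
  "commands": [
    [1,0,0,0.05,0]
  ]
}}

```text
t: 5.9
tool_pos: [0.4535, -0.1622, 0.0755]
orientation: [179.9, -0.0, 14.8]
ft_force: [-10.0, 2.4, 30.7]
gripper_width: -0.001
```

>>> {"method": "step_arm", "body": {
  "commands": [
    [1,0,0,0.03,0]
  ]
}}

```text
t: 6.0
tool_pos: [0.4535, -0.1622, 0.0754]
orientation: [179.9, -0.0, 14.8]
ft_force: [-10.8, 4.5, 33.5]
gripper_width: -0.003
```

C is seated: stiff at 33 N, TCP z 0.0754. Lift and go to B.

>>> {"method": "step_arm", "body": {
  "commands": [
    [1,0,0,-3,0],
    [1,1.46,4.0,0,0],
    [1,1.46,4.0,0,0],
    [1,1.46,4.0,0,0],
    [1,1.46,4.0,0,0],
    [1,0,0,0,0],
    [1,0,0,0,0]
  ]
}}

```text
t: 6.7
tool_pos: [0.5509, -0.3022, 0.1033]
orientation: [-179.9, 0.0, 14.8]
ft_force: [-0.4, -0.9, -0.0]
gripper_width: 0.004
```

>>> {"method": "step_arm", "body": {
  "commands": [
    [1,0,0,1.0,0],
    [1,0,0,0.5,0],
    [1,0,0,0.2,0]
  ]
}}

```text
t: 7.0
tool_pos: [0.5503, -0.3008, 0.0863]
orientation: [-179.9, 0.0, 14.9]
ft_force: [-0.0, -0.2, 1.2]
gripper_width: 0.001
```

>>> {"method": "step_arm", "body": {
  "commands": [
    [1,0,0,0.15,0],
    [1,0,0,0.15,0]
  ]
}}

```text
t: 7.2
tool_pos: [0.551, -0.3016, 0.0842]
orientation: [180.0, -0.0, 14.8]
ft_force: [-0.5, 0.0, 0.4]
gripper_width: 0.001
```

>>> {"method": "step_arm", "body": {
  "commands": [
    [1,0,0,0.1,0],
    [1,0,0,0.1,0]
  ]
}}

```text
t: 7.4
tool_pos: [0.551, -0.3018, 0.0821]
orientation: [180.0, -0.0, 14.8]
ft_force: [-0.3, 0.2, 1.3]
gripper_width: -0.0
```

>>> {"method": "step_arm", "body": {
  "commands": [
    [1,0,0,0.1,0],
    [1,0,0,0.1,0]
  ]
}}

```text
t: 7.6
tool_pos: [0.551, -0.3018, 0.0809]
orientation: [180.0, -0.0, 14.8]
ft_force: [-3.7, 3.1, 11.7]
gripper_width: -0.0
```

>>> {"method": "step_arm", "body": {
  "commands": [
    [1,0,0,0.1,0]
  ]
}}

```text
t: 7.7
tool_pos: [0.551, -0.3019, 0.08]
orientation: [179.9, -0.0, 14.8]
ft_force: [-3.5, 2.1, 12.7]
gripper_width: -0.007
```

>>> {"method": "step_arm", "body": {
  "commands": [
    [1,0,0,0.1,0]
  ]
}}

```text
t: 7.8
tool_pos: [0.551, -0.3019, 0.0791]
orientation: [179.9, -0.0, 14.8]
ft_force: [-4.9, 1.8, 12.7]
gripper_width: 0.001
```

>>> {"method": "step_arm", "body": {
  "commands": [
    [1,0,0,0.1,0],
    [1,0,0,0.1,0]
  ]
}}

```text
t: 8.0
tool_pos: [0.5509, -0.302, 0.0771]
orientation: [179.9, -0.0, 14.8]
ft_force: [-5.3, 0.7, 12.2]
gripper_width: -0.003
```

>>> {"method": "step_arm", "body": {
  "commands": [
    [1,0,0,0.1,0]
  ]
}}

```text
t: 8.1
tool_pos: [0.5509, -0.302, 0.076]
orientation: [179.9, -0.0, 14.8]
ft_force: [-5.4, 0.7, 12.6]
gripper_width: -0.002
```

>>> {"method": "step_arm", "body": {
  "commands": [
    [1,0,0,0.1,0]
  ]
}}

```text
t: 8.2
tool_pos: [0.5509, -0.3021, 0.0752]
orientation: [179.9, -0.0, 14.8]
ft_force: [-7.9, 2.3, 24.9]
gripper_width: -0.002
```

>>> {"method": "step_arm", "body": {
  "commands": [
    [1,0,0,0.05,0]
  ]
}}

```text
t: 8.3
tool_pos: [0.5509, -0.3021, 0.0752]
orientation: [179.9, -0.0, 14.8]
ft_force: [-8.5, 3.4, 25.8]
gripper_width: 0.001
```

B is seated at 0.0752. Next A.

>>> {"method": "step_arm", "body": {
  "commands": [
    [1,0,0,-3,0],
    [1,2.82,-1.03,0,0],
    [1,2.82,-1.03,0,0],
    [1,2.82,-1.03,0,0],
    [1,2.82,-1.03,0,0],
    [1,0,0,0,0],
    [1,0,0,0,0]
  ]
}}

```text
t: 9.0
tool_pos: [0.6496, -0.2327, 0.1033]
orientation: [-180.0, 0.0, 14.9]
ft_force: [0.8, -0.0, 0.0]
gripper_width: -0.008
```

>>> {"method": "step_arm", "body": {
  "commands": [
    [1,0,0,1.0,0],
    [1,0,0,0.5,0]
  ]
}}

```text
t: 9.2
tool_pos: [0.6485, -0.2335, 0.0875]
orientation: [-180.0, 0.0, 14.8]
ft_force: [-0.2, 0.8, -0.5]
gripper_width: -0.002
```

>>> {"method": "step_arm", "body": {
  "commands": [
    [1,0,0,0.15,0],
    [1,0,0,0.15,0]
  ]
}}

```text
t: 9.4
tool_pos: [0.649, -0.2334, 0.0854]
orientation: [-180.0, 0.0, 14.8]
ft_force: [-0.8, 0.5, 0.8]
gripper_width: 0.002
```

>>> {"method": "step_arm", "body": {
  "commands": [
    [1,0,0,0.15,0],
    [1,0,0,0.15,0]
  ]
}}

```text
t: 9.6
tool_pos: [0.6496, -0.2332, 0.0828]
orientation: [180.0, -0.0, 14.8]
ft_force: [-0.2, 1.2, 3.7]
gripper_width: -0.004
```

>>> {"method": "step_arm", "body": {
  "commands": [
    [1,0,0,0.1,0],
    [1,0,0,0.1,0]
  ]
}}

```text
t: 9.8
tool_pos: [0.6498, -0.2331, 0.0814]
orientation: [180.0, -0.1, 14.8]
ft_force: [-1.5, 0.8, 11.6]
gripper_width: -0.002
```

>>> {"method": "step_arm", "body": {
  "commands": [
    [1,0,0,0.1,0],
    [1,0,0,0.1,0]
  ]
}}

```text
t: 10.0
tool_pos: [0.6499, -0.2331, 0.0796]
orientation: [179.9, -0.1, 14.8]
ft_force: [-1.4, 0.7, 11.6]
gripper_width: 0.001
```

>>> {"method": "step_arm", "body": {
  "commands": [
    [1,0,0,0.1,0],
    [1,0,0,0.1,0]
  ]
}}

```text
t: 10.2
tool_pos: [0.6499, -0.2332, 0.0777]
orientation: [179.9, -0.1, 14.8]
ft_force: [-2.5, 1.1, 11.8]
gripper_width: 0.002
```

>>> {"method": "step_arm", "body": {
  "commands": [
    [1,0,0,0.1,0]
  ]
}}

```text
t: 10.3
tool_pos: [0.6499, -0.2332, 0.0767]
orientation: [179.9, -0.1, 14.8]
ft_force: [-2.0, 0.8, 12.0]
gripper_width: 0.006
```

>>> {"method": "step_arm", "body": {
  "commands": [
    [1,0,0,0.1,0]
  ]
}}

```text
t: 10.4
tool_pos: [0.65, -0.2332, 0.0757]
orientation: [179.9, -0.1, 14.8]
ft_force: [-0.9, 0.7, 12.2]
gripper_width: 0.003
```

>>> {"method": "step_arm", "body": {
  "commands": [
    [1,0,0,0.05,0]
  ]
}}

```text
t: 10.5
tool_pos: [0.65, -0.2333, 0.0753]
orientation: [179.9, -0.1, 14.8]
ft_force: [-1.9, 1.9, 11.6]
gripper_width: -0.001
```

>>> {"method": "step_arm", "body": {
  "commands": [
    [1,0,0,0.08,0]
  ]
}}

```text
t: 10.6
tool_pos: [0.65, -0.2333, 0.0747]
orientation: [179.9, -0.1, 14.8]
ft_force: [-3.8, 1.9, 22.7]
gripper_width: -0.001
```

>>> {"method": "step_arm", "body": {
  "commands": [
    [1,0,0,0.08,0]
  ]
}}

```text
t: 10.7
tool_pos: [0.6501, -0.2333, 0.0747]
orientation: [179.9, -0.1, 14.8]
ft_force: [-7.6, 4.1, 29.9]
gripper_width: 0.005
```

A is seated at 30 N, z 0.0747. Last corner: D.

>>> {"method": "step_arm", "body": {
  "commands": [
    [1,0,0,-3,0],
    [1,-1.5,-4.02,0,0],
    [1,-1.5,-4.02,0,0],
    [1,-1.5,-4.02,0,0],
    [1,-1.5,-4.02,0,0],
    [1,0,0,0,0],
    [1,0,0,0,0]
  ]
}}

```text
t: 11.4
tool_pos: [0.5503, -0.0924, 0.103]
orientation: [180.0, -0.0, 14.9]
ft_force: [1.1, -0.6, -0.8]
gripper_width: -0.002
```

>>> {"method": "step_arm", "body": {
  "commands": [
    [1,0,0,1.0,0],
    [1,0,0,0.5,0]
  ]
}}

```text
t: 11.6
tool_pos: [0.5506, -0.0937, 0.0862]
orientation: [-180.0, 0.0, 14.8]
ft_force: [-0.7, 0.5, -0.3]
gripper_width: 0.005
```

>>> {"method": "step_arm", "body": {
  "commands": [
    [1,0,0,0.15,0],
    [1,0,0,0.15,0]
  ]
}}

```text
t: 11.8
tool_pos: [0.5504, -0.0934, 0.0839]
orientation: [-180.0, 0.0, 14.8]
ft_force: [-0.1, 0.0, -0.1]
gripper_width: -0.002
```

>>> {"method": "step_arm", "body": {
  "commands": [
    [1,0,0,0.15,0],
    [1,0,0,0.15,0]
  ]
}}

```text
t: 12.0
tool_pos: [0.5506, -0.0932, 0.0818]
orientation: [180.0, -0.0, 14.8]
ft_force: [-2.6, -0.7, 9.4]
gripper_width: -0.003
```

>>> {"method": "step_arm", "body": {
  "commands": [
    [1,0,0,0.1,0],
    [1,0,0,0.1,0]
  ]
}}

```text
t: 12.2
tool_pos: [0.5506, -0.0931, 0.0801]
orientation: [180.0, -0.0, 14.8]
ft_force: [-2.6, -0.2, 9.4]
gripper_width: -0.002
```

>>> {"method": "step_arm", "body": {
  "commands": [
    [1,0,0,0.1,0],
    [1,0,0,0.1,0]
  ]
}}

```text
t: 12.4
tool_pos: [0.5506, -0.0931, 0.0781]
orientation: [180.0, -0.0, 14.8]
ft_force: [-2.9, 0.7, 10.1]
gripper_width: -0.001
```

>>> {"method": "step_arm", "body": {
  "commands": [
    [1,0,0,0.1,0],
    [1,0,0,0.1,0]
  ]
}}

```text
t: 12.6
tool_pos: [0.5506, -0.093, 0.0762]
orientation: [180.0, -0.1, 14.8]
ft_force: [-3.4, 1.1, 10.5]
gripper_width: -0.004
```

>>> {"method": "step_arm", "body": {
  "commands": [
    [1,0,0,0.1,0]
  ]
}}

```text
t: 12.7
tool_pos: [0.5506, -0.093, 0.0752]
orientation: [180.0, -0.1, 14.8]
ft_force: [-2.4, 1.6, 10.1]
gripper_width: -0.001
```

>>> {"method": "step_arm", "body": {
  "commands": [
    [1,0,0,0.08,0]
  ]
}}

```text
t: 12.8
tool_pos: [0.5506, -0.093, 0.0744]
orientation: [180.0, -0.1, 14.8]
ft_force: [-2.8, 1.7, 10.3]
gripper_width: -0.004
```

>>> {"method": "step_arm", "body": {
  "commands": [
    [1,0,0,0.08,0]
  ]
}}

```text
t: 12.9
tool_pos: [0.5507, -0.0931, 0.074]
orientation: [180.0, -0.1, 14.8]
ft_force: [-8.7, 1.3, 26.8]
gripper_width: 0.001
```

D is seated too. I re-probe C to check it stayed down, since there is plenty of time. Move D→C is tool (-11.2, 4.26) cm.

>>> {"method": "step_arm", "body": {
  "commands": [
    [1,0,0,-3,0],
    [1,-2.8,1.07,0,0],
    [1,-2.8,1.07,0,0],
    [1,-2.8,1.07,0,0],
    [1,-2.8,1.07,0,0],
    [1,0,0,0,0],
    [1,0,0,1.5,0],
    [1,0,0,0.7,0],
    [1,0,0,0,0]
  ]
}}

```text
t: 13.8
tool_pos: [0.4529, -0.1625, 0.0802]
orientation: [-179.9, 0.1, 14.8]
ft_force: [-0.6, -0.2, -0.9]
gripper_width: -0.0
```

>>> {"method": "step_arm", "body": {
  "commands": [
    [1,0,0,0.1,0],
    [1,0,0,0.1,0]
  ]
}}

```text
t: 14.0
tool_pos: [0.4534, -0.163, 0.0791]
orientation: [180.0, -0.0, 14.9]
ft_force: [-0.0, -0.3, 1.1]
gripper_width: -0.001
```

>>> {"method": "step_arm", "body": {
  "commands": [
    [1,0,0,0.1,0],
    [1,0,0,0.1,0]
  ]
}}

```text
t: 14.2
tool_pos: [0.4532, -0.163, 0.077]
orientation: [180.0, -0.0, 14.8]
ft_force: [-0.1, 0.2, -0.5]
gripper_width: -0.006
```

>>> {"method": "step_arm", "body": {
  "commands": [
    [1,0,0,0.1,0]
  ]
}}

```text
t: 14.3
tool_pos: [0.4531, -0.163, 0.0759]
orientation: [180.0, -0.0, 14.8]
ft_force: [-0.6, -0.2, -0.2]
gripper_width: 0.003
```

>>> {"method": "step_arm", "body": {
  "commands": [
    [1,0,0,0.1,0]
  ]
}}

```text
t: 14.4
tool_pos: [0.453, -0.163, 0.0748]
orientation: [180.0, -0.0, 14.8]
ft_force: [0.0, 0.2, 0.3]
gripper_width: -0.001
```

>>> {"method": "step_arm", "body": {
  "commands": [
    [1,0,0,0.06,0]
  ]
}}

```text
t: 14.5
tool_pos: [0.453, -0.163, 0.0742]
orientation: [180.0, 0.0, 14.8]
ft_force: [-2.6, 0.8, 10.7]
gripper_width: 0.0
```

>>> {"method": "step_arm", "body": {
  "commands": [
    [1,0,0,0.06,0]
  ]
}}

```text
t: 14.6
tool_pos: [0.453, -0.163, 0.0741]
orientation: [180.0, -0.0, 14.8]
ft_force: [-4.8, 2.1, 18.5]
gripper_width: -0.002
```

>>> {"method": "step_arm", "body": {
  "commands": [
    [1,0,0,0.06,0]
  ]
}}

```text
t: 14.7
tool_pos: [0.4531, -0.1631, 0.074]
orientation: [180.0, -0.0, 14.8]
ft_force: [-8.0, 3.0, 29.7]
gripper_width: -0.001
```

C is solid at 0.074, the same height as D. Retreat and look.

>>> {"method": "step_arm", "body": {
  "commands": [
    [1,0,0,-4,0],
    [1,0,0,-4,0],
    [1,0,0,-4,0],
    [1,-3.3,2.09,0,0],
    [1,-3.3,2.09,0,0],
    [1,-3.3,2.09,0,0],
    [1,-3.3,2.09,0,0],
    [1,-3.3,2.09,0,0],
    [1,-3.3,2.09,0,0],
    [1,-3.3,2.09,0,0],
    [1,-3.3,2.09,0,0]
  ]
}}

```text
t: 15.8
tool_pos: [0.2392, -0.3932, 0.1932]
orientation: [180.0, -0.0, 14.8]
ft_force: [0.6, -0.6, -0.1]
gripper_width: 0.003
```

>>> {"method": "step_arm", "body": {
  "commands": [
    [1,0,0,0,0],
    [1,0,0,0,0],
    [1,0,0,0,0]
  ]
}}

```text
t: 16.1
tool_pos: [0.2409, -0.3916, 0.193]
orientation: [-180.0, -0.0, 14.9]
ft_force: [-0.4, -0.5, 0.2]
gripper_width: -0.002
```

Run:
```python
from cell import bot
from h import *
for n,roi in(("top",(290,140,415,255)),("side",(225,180,345,260))):
    im=bot.snapshot(n);x0,y0,x1,y1=roi
    cv2.imwrite(f"pics/{n}9c.png",cv2.resize(im[y0:y1,x0:x1,::-1],None,fx=5,fy=5,interpolation=cv2.INTER_CUBIC))
print(bot.read_state())
```

```text
{'t': 16.2, 'joint_pos': array([-6.85352362e+01,  9.31597486e+00, -1.46109323e+01,  6.60740755e+01,
        5.45809590e-03,  9.65565589e+01]), 'joint_vel': array([ 0.08301665,  0.03525169,  0.01323989, -0.05097987, -0.11716771,
       -0.23257134]), 'joint_torque': array([-7.27771372e-01, -5.29810452e+01,  3.75609183e+01, -1.10644064e-02,
       -1.04222514e-02,  1.00109077e-02]), 'tool_pos': array([ 0.24122019, -0.39150084,  0.19313384]), 'orientation': array([-1.79998401e+02, -5.31019444e-03,  1.49082048e+01]), 'ft_force': array([ 0.00527501, -0.06919578,  0.58888397]), 'ft_torque': array([-0.02927288,  0.03241727,  0.04337488]), 'gripper_width': 0.0011272642970709804}
```

View pics/top9c.png

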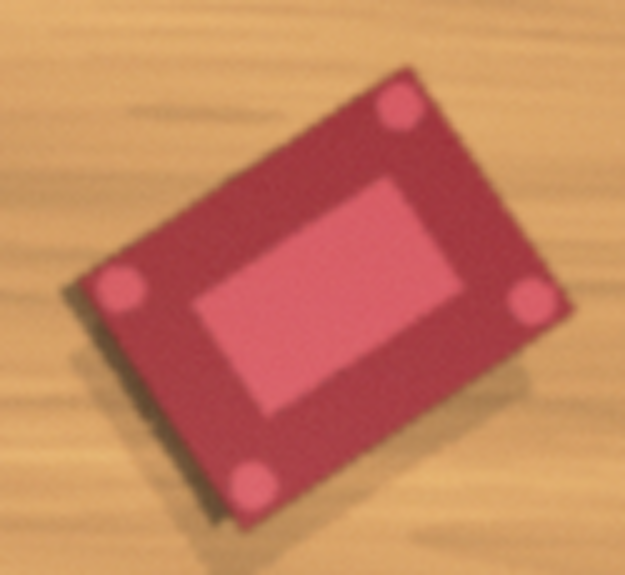

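View pics/side9c.png

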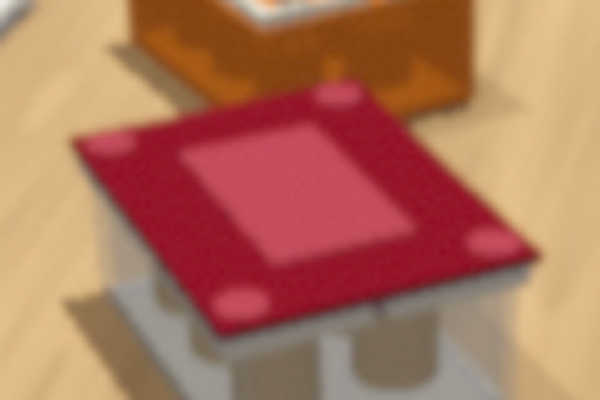

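All four marks sank evenly, about 15 crop px, in the side view. A last triangulation, then hand in.

Run:
```python
from cell import bot
from h import *
T=bot.camera_params("top");S=bot.camera_params("side")
t=np.array([[401,106],[533,301],[254,486],[120,289]])/5-.4+[290,140]
s=np.array([[110,143],[337,95],[493,242],[241,302]])/5-.4+[225,180]
P=np.array([tri([(T,a),(S,b)])[0] for a,b in zip(t,s)]);print(P.round(4),P.mean(0))
if abs(P[:,2]-.086).max()<.004: print(bot.hand_in())
```

```text
[[ 0.6487 -0.2333  0.0849]
 [ 0.5507 -0.3022  0.0855]
 [ 0.4523 -0.1635  0.0857]
 [ 0.5498 -0.0932  0.0871]] [ 0.55034662 -0.19805476  0.08579759]
the job is handed in; nothing more can be done
None
```

I pressed the burgundy lid down at its four thumb marks with the shut fingertips, nearest-to-base corner first, and handed the job in at about 16 s. At every mark the seal gave at about 10–13 N and then went stiff. The highest vertical force was 33.5 N (about 36 N with the sideways part), well under the 70 N limit.

**Last checks**
- **Lid height:** triangulation put the four marks at 84.9–87.1 mm, mean 85.8 mm against the 86 mm target. That spread is about the accuracy of the cameras.
- **Lid position:** the mean of the marks moved less than 1 mm from where it started.
- **Re-probe:** I pressed the first corner again after the other three, and it was solid at the same tool height as the last corner. I did not re-probe the other two corners by touch.
- **Clearance:** the arm was retracted with no contact force at hand-in. I kept about 0.1 m clear of the navy-lidded tub throughout.

**What disagreed**
- **Fingertips:** contact came at a tool height of about 82.5 mm on the 94 mm lid. That puts the shut fingertips about 11 mm behind the TCP, not 14 mm ahead as stated, so I found contact by force and by camera.
- **Wrist camera:** it differed from the fixed cameras by 2–3 mm on the marks.
- **Rigid fit:** an early fit of the lid's pose failed because I had the marks in the wrong order. I dropped it and used the triangulated marks directly.

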